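Turn the packing carousel to the tape

ROBOT

A 6-joint arm with a two-finger parallel gripper is mounted at the origin on the work surface. World frame = base frame: x ahead of the robot, y to its left, z up, the work surface at z = 0. Lengths are in m, angles in degrees, forces in N, time in s.
With the tool pointing down it reaches from about 0.25 to 0.725 m from the base axis. Payload 9.7 kg.
Tool frame: the origin (TCP) lies midway between the tips of the shut fingers; the grasp point (between the pads) lies 19 mm behind it (bot.pinch_z is the distance from the TCP to the grasp point, in m); z points along the fingers, x is the direction in which the jaws open and shut, and the axes are right-handed (so a half turn about z gives the same grasp; the last joint's range is limited). The gripper opens to 85 mm and grips with 20 to 120 N. Pads are 22 mm wide; open, the fingers measure 114 mm over their backs; the gripper's body (76 mm by 85 mm) begins 54 mm behind the grasp point. The pads swing forward as they close: fully open they stand 13 mm farther back than shut.
Start: joints at [-65.546, 4.979, 10.078, 95.1, 0, 90], TCP at [0.228, -0.501, 0.231] pointing down, gripper open.
Joint ranges: [-179.16, 179.16], [-48.56, 103.87], [-65.8, 70.77], [-126.05, 130.52], [-82.76, 87.17], [-180, 180]. Speed limits (degrees/s): [127.2, 127.2, 147.25, 180, 180, 180].

INTERFACE

Orientations are given as [roll, pitch, yaw] about the fixed x, y, z axes, in that order (R = Rz(yaw) Ry(pitch) Rx(roll)).
In Python, from workcell import bot gives the robot as it stands. The module is installed in compiled form; this text tells all that it offers.
- The arm moves only by the shell command python3 -m pendant 'ROWS' [FORCE]. ROWS is JSON, a list of rows, each a list of 7 numbers: the shift along the tool's x, y, z scaled (see below), then the turn, a rotation vector about the tool's x, y, z scaled (see below), then the closure, from 0 (fully open) to 1 (shut). In form: [[tx, ty, tz, wx, wy, wz, jaw], ...]. A call has 1 to 12 rows; each row shifts and turns the pose as measured when the row begins, along the tool's axes as they then stand; what a row does not reach is not made up. The controller multiplies each number of a shift by 0.25 m and each number of a turn by pi rad. A row lasts 1/10 s, in which the tool goes at most 50 mm and 8.59 degrees, less where a joint would pass 70% of its speed; a pose out of reach is approached as far as the arm can. A call with a number of a shift or a turn outside -1 to 1 is refused whole. A call with a gripper value outside its range is refused whole. The fingers move at their own pace and stop on an object; FORCE is the grip in N (left out, the last holds). Time passes only in rows, so rows that do not move let the fingers close. It gives the time, the measured TCP pose, the force and the opening at its end, in the units of the state.
- bot.get_obs(): the state, without advancing time (a new reading comes with each control period).
- bot.camera(name): name is "scene" or "top" or "wrist"; returns the picture (480x640x3 uint8, red, green, blue); there is no depth.
- bot.calibration(name): a dict with "intrinsics" (3x3 intrinsics, pixels), "xyz" and "attitude" of the camera in the world. Camera axes: x right, y up, looking along -z (the intrinsics and any distortion apply to the point x, -y, -z); pixel columns grow to the right and rows downward; lengths in m; the calibration is good to about 2 mm. The wrist camera is an equidistant fisheye: a pixel r from the principal point sees the ray r / f radians off the axis. A picture is of the moment at which its call begins: read the wrist's pose just before it. calibration takes no time and is no camera call; for the wrist camera it gives the pose at the moment of the call.
- bot.job_done(): hands the job in, once; it reports no verdict.
The state is a dict: "time": time; "q": joint angles; "qd": joint speeds; "joint_efforts": joint torques, N m; "ee_pos": TCP position; "tcp_rot": TCP orientation; "wrist_force": force on the tool from outside, world axes, zero at the start; "torque": the same for the moment, N m; "opening": finger opening in m.
Only numpy, scipy, OpenCV 4.12 (cv2) and the standard library are available. Lean on these libraries where they do the work, as an engineer would, in place of code of your own. Each camera call takes 0.05 s, during which the arm holds its last target.

TASK

Spin the round supplies carousel on the packing bench by pushing its rim or the pegs on it until the big roll of packing tape is at the front, squarely in line with the steel pointer that sticks out of the carousel's foot; either way round will do, in as many pushes as you need. Do not touch, lift or tip the things standing on the carousel, and leave everything else on the bench where it is. Finish with the carousel at rest and the hand clear of it.

Things in the scene. Friction and masses are not known exactly. Their poses are not given: they have to be found in the camera images.
- carousel_base: Fixed foot of the carousel: dark steel disc 220 mm across with a flat dark steel pointer, 6 mm thick, lying on the bench and sticking out from under the turning disc, 30 mm wide, arrow tip 250 mm from the axis. Origin on the turning axis at bench height; the pointer (the carousel's front) points along this body's -x axis. The foot is turned up to 0.75 rad either way from facing along the robot's -x.
- carousel: Plywood disc 320 mm across, top 38 mm above the bench; origin on its axis, 22 mm above the bench, z up. Turns endlessly both ways; friction 0.2 N m, stops a few degrees after the push ends. Four grey rings (94 mm across, 12 mm high) on it, centres 88 mm from the axis at its +x, +y, -x, -y, each with a thing in it. Four wooden pegs on the rim midway between the rings.
- tape_roll: The big roll of packing tape, lying flat: brown ring 84 mm across, 48 mm high, with a 60 mm core with an open hole. Stands in one of the four rings of the carousel (any of them). Loose; origin at the centre of its underside.
- small_roll: The small roll of tape, lying flat: brown ring 54 mm across, 18 mm high. Stands in one of the four rings of the carousel (any of them). Loose; origin at the centre of its underside.
- glue_jar: Closed jar with a lid, 68 mm across, 62 mm high. Stands in one of the four rings of the carousel (any of them). Loose; origin at the centre of its underside.
- clip_cup: Open empty metal cup, 70 mm across, 58 mm high. Stands in one of the four rings of the carousel (any of them). Loose; origin at the centre of its underside.
- peg0 (a point): Centre of the top of rim peg 0 (+x+y side of the turning disc): upright wooden peg, 16 mm thick, standing 72 mm above the disc (top 110 mm above the bench), 150 mm from the axis. Turns with the disc.
- peg1 (a point): Centre of the top of rim peg 1 (-x+y side of the turning disc): upright wooden peg, 16 mm thick, standing 72 mm above the disc (top 110 mm above the bench), 150 mm from the axis. Turns with the disc.
- peg2 (a point): Centre of the top of rim peg 2 (-x-y side of the turning disc): upright wooden peg, 16 mm thick, standing 72 mm above the disc (top 110 mm above the bench), 150 mm from the axis. Turns with the disc.
- peg3 (a point): Centre of the top of rim peg 3 (+x-y side of the turning disc): upright wooden peg, 16 mm thick, standing 72 mm above the disc (top 110 mm above the bench), 150 mm from the axis. Turns with the disc.
- carton: Bystander: small closed cardboard carton 120 x 90 x 70 mm on the bench; origin at the centre of its underside.
- marker: Bystander: black marker pen 130 mm long, 16 mm thick, lying on the bench.
- mug: Bystander: white mug, 80 mm across, 90 mm high, on the bench; origin at the centre of its underside.
- tape_gun: Bystander: desk tape dispenser, 130 x 46 mm, 81 mm high, on the bench; origin at the centre of its underside.
- brush: Bystander: hand brush lying on the bench.
Mind the look-alikes: they are no part of the job. What is shaped like the glue_jar but blue is not meant. Leave any purple look-alike of the tape_roll alone.

How it is judged:
By the outcome, as a careful person would: the job done as asked, in the order asked, and still so for the second after the job is handed in, with the robot touching nothing.
It also fails if it takes over 70 s, if anything falls off the work surface, if the arm or the gripper's body presses on something with over 40 N, if the wrist force passes 120 N, or if a joint passes its speed limit or range.

## Working session

There is one attempt and no reset: what is moved stays moved. The work goes in short steps, Python scripts to look and compute and a shell command to move; the robot and the scene stay as the last step left them, time stands still between calls to the robot, and variables do not carry over. Pictures are saved under pics/ and viewed, and the job is handed in when it is done.

```bash
mkdir -p pics; python3 - <<'E'
from workcell import bot
import cv2
for n in ("scene","top"):
    im=bot.camera(n); cv2.imwrite(f"pics/{n}0.png",im[:,:,::-1])
    print(n,bot.calibration(n))
print(bot.get_obs())
E
```

```text
scene {'intrinsics': array([[439.31034961,   0.        , 314.2570902 ],
       [  0.        , 439.31034961, 244.72609906],
       [  0.        ,   0.        ,   1.        ]]), 'xyz': array([1.3136176 , 0.28338546, 0.95153287]), 'attitude': array([ 44.63786869,  -0.86465829, 110.73522116])}
top {'intrinsics': array([[612.97288442,   0.        , 320.9729109 ],
       [  0.        , 612.97288442, 239.21294035],
       [  0.        ,   0.        ,   1.        ]]), 'xyz': array([0.37533432, 0.00636583, 1.42018384]), 'attitude': array([  6.17160853,  -0.19607577, -88.33012458])}
{'time': 0.1, 'q': array([-6.55468568e+01,  5.01021955e+00,  1.00380033e+01,  9.50990262e+01,
        1.11947142e-03,  9.00013041e+01]), 'qd': array([-0.08098103, -0.08267843,  0.18419708, -0.08933714, -0.11219728,
       -0.04579513]), 'joint_efforts': array([ 7.36964430e-04, -5.21561122e+01,  4.65654802e+01,  1.60639803e-02,
        8.70744475e-05, -1.10137495e-05]), 'ee_pos': array([ 0.22759214, -0.50047617,  0.2306233 ]), 'tcp_rot': array([-1.79998882e+02,  7.12424231e-02, -6.55481609e+01]), 'wrist_force': array([-0.71772961, -0.16190433,  0.0182195 ]), 'torque': array([-0.00089427, -0.06228463, -0.00775746]), 'opening': 0.08541399540527608}
```

View pics/scene0.png

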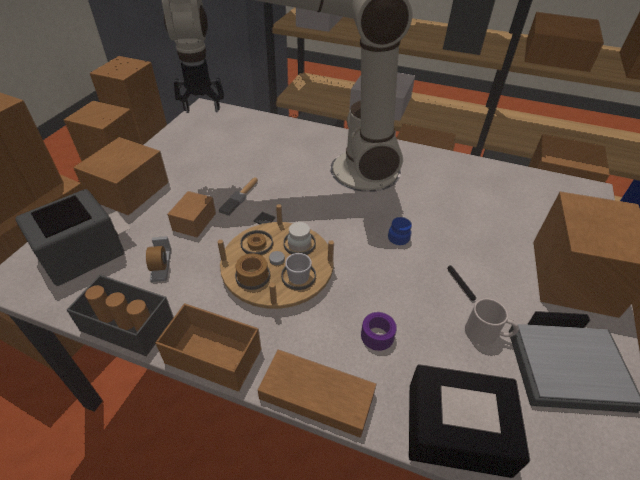

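View pics/top0.png

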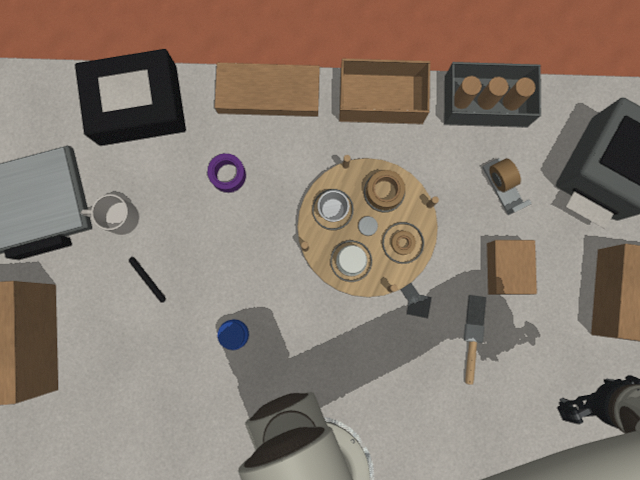

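```bash
cat > h.py <<'E'
from workcell import bot
import numpy as np, cv2
from scipy.spatial.transform import Rotation as R
def ray(n,p,z):
    c=bot.calibration(n);K=c["intrinsics"]
    d=np.array([(p[0]-K[0,2])/K[0,0],-(p[1]-K[1,2])/K[1,1],-1])
    d=R.from_euler('xyz',c["attitude"],degrees=True).as_matrix()@d
    o=c["xyz"]; return o+d*(z-o[2])/d[2]
def proj(n,P):
    c=bot.calibration(n);K=c["intrinsics"]
    v=R.from_euler('xyz',c["attitude"],degrees=True).as_matrix().T@(np.array(P)-c["xyz"])
    return K[0,2]+K[0,0]*v[0]/-v[2], K[1,2]-K[1,1]*v[1]/-v[2]
E
python3 - <<'E'
from h import *
im=cv2.imread("pics/top0.png")
cv2.imwrite("pics/crop0.png",cv2.resize(im[140:325,280:480],None,fx=4,fy=4,interpolation=cv2.INTER_CUBIC)[:740,:800][:600])
cv2.imwrite("pics/crop1.png",cv2.resize(im[230:325,380:480],None,fx=6,fy=6,interpolation=cv2.INTER_CUBIC))
for n,p,z in [("axis",(368,226),.05),("tape",(384.5,187),.086),("small",(402,241),.056),("jar",(352,260),.1),("cup",(332,207),.096),("tip",(419,308),.006),("pegA",(347,161),.11),("pegB",(434,201),.11),("pegC",(391,286),.11),("pegD",(304,245),.11),("L",(297,226),.038),("Rr",(438,226),.038),("carton",(512,262),.07),("brushend",(476,297),.03),("brushhandle",(470,382),.02),("jarblue",(233,334),.06),("gun",(512,208),.03),("purple",(227,172),.048)]: print(n,ray("top",p,z).round(3))
E
```

```text
axis [ 0.557 -0.099  0.05 ]
tape [ 0.64  -0.131  0.086]
small [ 0.524 -0.175  0.056]
jar [ 0.475 -0.062  0.1  ]
cup [ 0.59  -0.016  0.096]
tip [ 0.376 -0.223  0.006]
pegA [ 0.69  -0.046  0.11 ]
pegB [ 0.608 -0.236  0.11 ]
pegC [ 0.421 -0.146  0.11 ]
pegD [0.504 0.042 0.11 ]
L [0.553 0.061 0.038]
Rr [ 0.563 -0.259  0.038]
carton [ 0.483 -0.417  0.07 ]
brushend [ 0.405 -0.348  0.03 ]
brushhandle [ 0.215 -0.338  0.02 ]
jarblue [0.308 0.193 0.06 ]
gun [ 0.611 -0.43   0.03 ]
purple [0.671 0.224 0.048]
```

View pics/crop0.png

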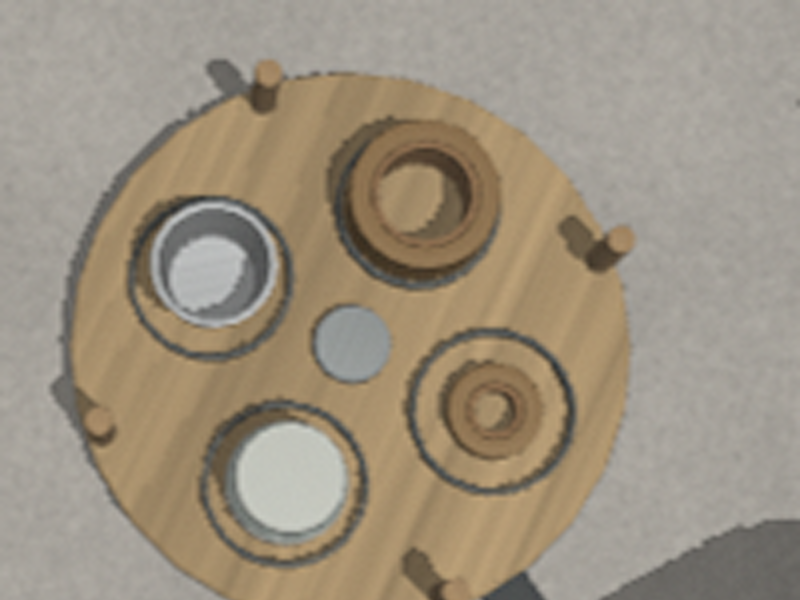

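View pics/crop1.png

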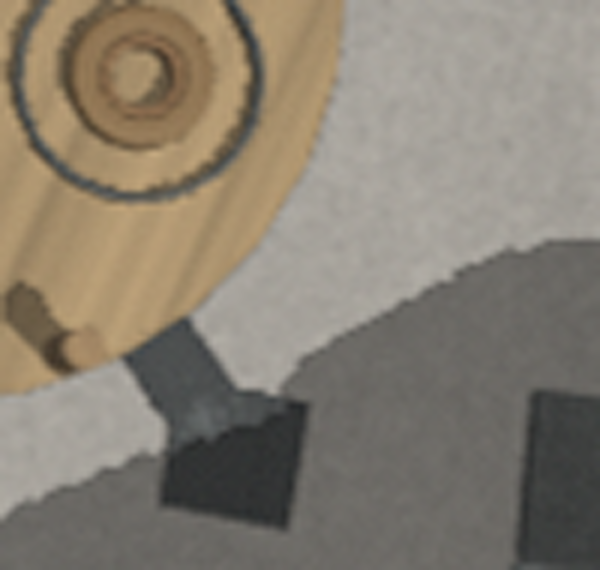

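```bash
python3 - <<'E'
from h import *
C=np.array([.556,-.0975])
for n,p,z in [("tip",(428.3,318),.006),("cornL",(407.2,314.2),.006),("cornR",(431.3,297),.006),("shL",(401,289.8),.006),("shR",(411.2,283.5),.006),("tape",(384.5,187),.086),("small",(402,241),.056),("jar",(352,260),.1),("cup",(332,207),.096),("pegA",(347,157),.11),("pegB",(435,200.5),.11),("pegC",(393,286),.11),("pegD",(304,245),.11)]:
    P=ray("top",p,z)[:2]; d=P-C; print(n,P.round(4),np.hypot(*d).round(4),np.degrees(np.arctan2(d[1],d[0])).round(1))
E
```

```text
tip [ 0.3542 -0.245 ] 0.25 -143.8
cornL [ 0.3614 -0.1965] 0.2183 -153.0
cornR [ 0.4023 -0.2514] 0.2175 -135.0
shL [ 0.4167 -0.1815] 0.1626 -148.9
shR [ 0.4319 -0.2048] 0.164 -139.2
tape [ 0.6399 -0.131 ] 0.0903 -21.8
small [ 0.5243 -0.1754] 0.0842 -112.2
jar [ 0.475  -0.0623] 0.0883 156.5
cup [ 0.5901 -0.016 ] 0.0883 67.3
pegA [ 0.6991 -0.0455] 0.1523 20.0
pegB [ 0.6087 -0.2384] 0.1504 -69.5
pegC [ 0.4213 -0.1505] 0.1448 -158.5
pegD [0.5035 0.0421] 0.1491 110.6
```

```bash
python3 -m pendant '[[0,0,0,0,0,-0.045,1],[0,0,0,0,0,-0.045,1],[0,0,0,0,0,-0.045,1],[0,0,0,0,0,-0.045,1],[0,0,0,0,0,-0.045,1],[0,0,0,0,0,-0.045,1],[0,0,0,0,0,-0.045,1],[0,0,0,0,0,-0.045,1],[0,0,0,0,0,-0.045,1],[0,0,0,0,0,-0.045,1],[0,0,0,0,0,-0.045,1],[0,0,0,0,0,-0.045,1]]' 20
cat > go.py <<'E'
import sys
from h import *
def go(x,y,z,yaw):
    o=bot.get_obs(); r=R.from_euler('xyz',o["tcp_rot"],degrees=True)
    t=r.inv().apply(np.array([x,y,z])-o["ee_pos"])
    w=(r.inv()*R.from_euler('xyz',[180,0,yaw],degrees=True)).as_rotvec()
    print("t",o["time"],"pos",o["ee_pos"].round(4),"rpy",o["tcp_rot"].round(1),"q",o["q"].round(0),"F",o["wrist_force"].round(1),"op",round(o["opening"],4))
    print("shift units",(t/.25).round(4),"turn units",(w/np.pi).round(4))
go(*map(float,sys.argv[1:]))
E
python3 go.py .6524 -.2124 .231 40
```

```text
time: 1.3
ee_pos: [0.2268, -0.4989, 0.2253]
tcp_rot: [-179.4, -0.1, 35.5]
wrist_force: [-0.5, -0.1, 0.1]
opening: -0.0001
t 1.3 pos [ 0.2268 -0.4989  0.2253] rpy [-1.794e+02 -1.000e-01  3.550e+01] q [-66.   5.  10.  95.  -0. -11.] F [-0.5 -0.1  0.1] op -0.0001
shift units [ 2.0513  0.0548 -0.019 ] turn units [-0.0035 -0.0008 -0.0251]
```

```bash
python3 -m pendant '[[0.1,0,-0.002,0,0,0,1],[0.17,0.005,-0.002,0,0,0,1],[0.17,0.005,-0.002,0,0,0,1],[0.17,0.005,-0.002,0,0,0,1],[0.17,0.005,-0.002,0,0,0,1],[0.17,0.005,-0.002,0,0,0,1],[0.17,0.005,-0.002,0,0,0,1],[0.17,0.005,-0.002,0,0,0,1],[0.17,0.005,0,0,0,0,1],[0.17,0.005,0,0,0,0,1],[0.17,0.005,0,0,0,0,1],[0.1,0,0,0,0,0,1]]'
python3 go.py .6524 -.2124 .1 40
```

```text
time: 2.5
ee_pos: [0.631, -0.2218, 0.224]
tcp_rot: [-178.9, 0.0, 35.5]
wrist_force: [0.2, -0.5, 0.7]
opening: -0.0003
t 2.5 pos [ 0.631  -0.2218  0.224 ] rpy [-178.9    0.    35.5] q [-20.  23.  31.  99.   1.  35.] F [ 0.2 -0.5  0.7] op -0.0003
shift units [0.0919 0.0281 0.4956] turn units [-0.0059 -0.0001 -0.0252]
```

```bash
python3 -m pendant '[[0.06,0.02,0,-0.006,0,-0.025,1],[0.03,0.008,0.1,0,0,0,1],[0,0,0.13,0,0,0,1],[0,0,0.1,0,0,0,1],[0,0,0,0,0,0,1]]'
python3 go.py .6524 -.2124 .065 40
python3 - <<'E'
from h import *
im=bot.camera("top");cv2.imwrite("pics/top1.png",cv2.resize(im[120:340,260:500,::-1],None,fx=2.7,fy=2.7,interpolation=cv2.INTER_CUBIC))
im=bot.camera("scene");cv2.imwrite("pics/sc1.png",cv2.resize(im[160:320,180:380,::-1],None,fx=3.5,fy=3.5,interpolation=cv2.INTER_CUBIC))
E
```

```text
time: 3.0
ee_pos: [0.6573, -0.2089, 0.1346]
tcp_rot: [-179.8, 0.1, 40.5]
wrist_force: [-1.0, -0.3, -0.9]
opening: 0.0001
t 3.0 pos [ 0.6573 -0.2089  0.1346] rpy [-1.798e+02  1.000e-01  4.050e+01] q [-18.  24.  22.  88.   0.  32.] F [-1.  -0.3 -0.9] op 0.0001
shift units [-0.0235 -0.0011  0.2784] turn units [-0.0009  0.0005  0.0029]
```

View pics/top1.png

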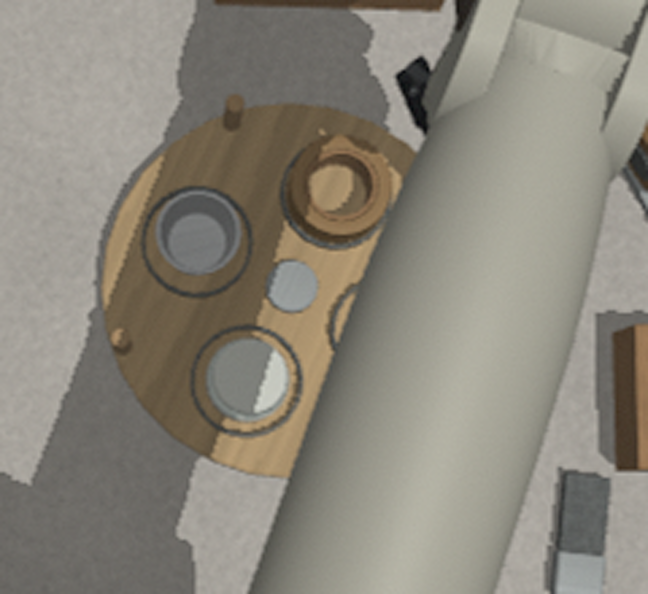

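View pics/sc1.png

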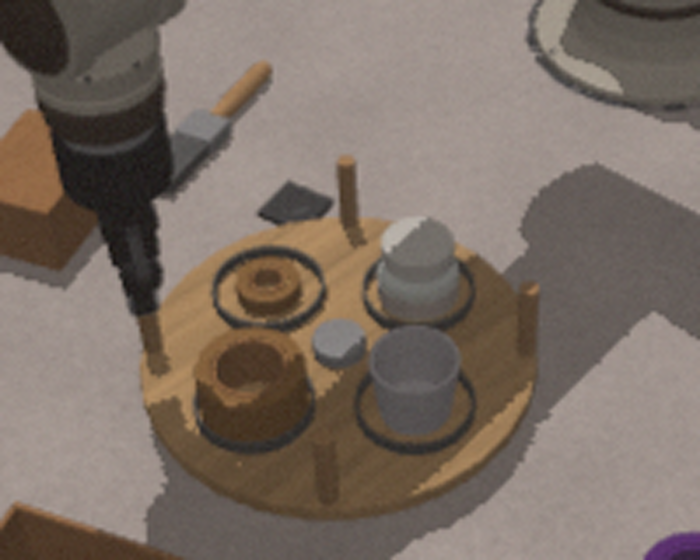

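The scene view shows the shut fingers at crop (145,300), beyond peg B (150,345) on the tape roll's side and clear of everything on the disc. Next I lower them.

```bash
python3 -m pendant '[[-0.01,0,0.09,0,0,0,1],[-0.01,0,0.1,0,0,0,1],[0,0,0.06,0,0,0,1],[0,0,0.01,0,0,0,1]]'
python3 go.py .6333 -.2265 .065 31
```

```text
time: 3.5
ee_pos: [0.6581, -0.2146, 0.0814]
tcp_rot: [179.3, -0.4, 40.5]
wrist_force: [-0.1, 0.3, 1.0]
opening: 0.0001
t 3.5 pos [ 0.6581 -0.2146  0.0814] rpy [179.3  -0.4  40.5] q [-18.  24.  16.  81.   0.  31.] F [-0.1  0.3  1. ] op 0.0001
shift units [-0.107  -0.0289  0.0645] turn units [ 0.0035 -0.0026  0.0525]
```

```bash
python3 -m pendant '[[-0.03,-0.015,0.03,0.004,-0.002,0.022,1],[-0.042,-0.01,0.03,0,0,0.022,1],[-0.042,-0.0015,0,0,0,0.022,1],[-0.042,-0.0015,0,0,0,0.022,1],[-0.042,-0.0015,0,0,0,0.022,1]]'
cat > pol.py <<'E'
from h import *
o=bot.get_obs();d=o["ee_pos"][:2]-[.556,-.0975]
f=np.degrees(np.arctan2(d[1],d[0]));print("t",o["time"],"r",np.hypot(*d).round(4),"phi",f.round(1),"z",o["ee_pos"][2].round(4),"yaw-phi-90",((o["tcp_rot"][2]-f-90+180)%360-180).round(1),"rpy",o["tcp_rot"].round(1),"q",o["q"].round(0),"F",o["wrist_force"].round(1))
E
python3 pol.py
```

```text
time: 4.0
ee_pos: [0.6156, -0.2355, 0.0742]
tcp_rot: [179.8, -0.5, 20.0]
wrist_force: [1.1, 1.0, -0.8]
opening: 0.0004
t 4.0 r 0.1503 phi -66.7 z 0.0742 yaw-phi-90 -3.3 rpy [179.8  -0.5  20. ] q [-21.  19.   9.  80.   0.  49.] F [ 1.1  1.  -0.8]
```

```bash
python3 -m pendant '[[-0.042,-0.0015,0.01,0,0,0.018,1],[-0.042,-0.0015,0.01,0,0,0.019,1],[-0.042,-0.0015,0,0,0,0.022,1],[-0.042,-0.0015,0,0,0,0.022,1],[-0.042,-0.0015,0,0,0,0.022,1],[-0.042,-0.0015,0,0,0,0.022,1],[-0.042,-0.0015,0,0,0,0.022,1],[-0.042,-0.0015,0,0,0,0.022,1]]'
python3 pol.py
python3 - <<'E'
from h import *
im=bot.camera("scene");cv2.imwrite("pics/sc2.png",cv2.resize(im[160:320,180:380,::-1],None,fx=3.5,fy=3.5,interpolation=cv2.INTER_CUBIC))
E
```

```text
time: 4.8
ee_pos: [0.5386, -0.2454, 0.0846]
tcp_rot: [180.0, -1.9, -11.7]
wrist_force: [1.9, -0.3, -1.2]
opening: -0.0002
t 4.8 r 0.1489 phi -96.7 z 0.0846 yaw-phi-90 -5.0 rpy [180.   -1.9 -11.7] q [-25.   8.  -2.  77.   0.  77.] F [ 1.9 -0.3 -1.2]
```

View pics/sc2.png

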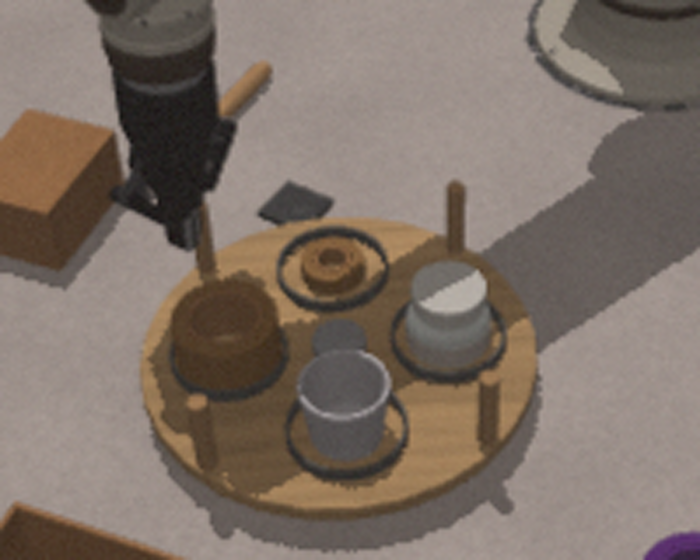

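```bash
python3 -m pendant '[[-0.042,0,0.03,0,-0.006,0.018,1],[-0.042,0,0.02,0,-0.004,0.018,1],[-0.042,-0.001,0.01,0,0,0.018,1],[-0.042,-0.001,0.005,0,0,0.02,1]]'
python3 pol.py;python3 go.py .3969 -.1555 .07 -69
```

```text
time: 5.25
ee_pos: [0.5023, -0.2348, 0.076]
tcp_rot: [-179.9, -0.8, -25.4]
wrist_force: [2.6, -2.1, -1.1]
opening: -0.0003
t 5.25 r 0.1474 phi -111.4 z 0.076 yaw-phi-90 -4.0 rpy [-179.9   -0.8  -25.4] q [-25.   5.  -8.  77.   0.  90.] F [ 2.6 -2.1 -1.1]
t 5.25 pos [ 0.5023 -0.2348  0.076 ] rpy [-179.9   -0.8  -25.4] q [-25.   5.  -8.  77.   0.  90.] F [ 2.6 -2.1 -1.1] op -0.0003
shift units [-0.5173 -0.1057  0.017 ] turn units [-0.0022 -0.004   0.2423]
```

```bash
python3 -m pendant '[[-0.042,0.004,0.006,0,-0.004,0.018,1],[-0.042,0.002,0.006,0,-0.001,0.018,1],[-0.042,0,0.004,0,-0.001,0.02,1],[-0.042,0,0.004,0,-0.001,0.02,1],[-0.042,0,0.004,0,-0.001,0.02,1],[-0.042,0,0.004,0,-0.001,0.02,1],[-0.042,0,0.004,0,-0.001,0.02,1],[-0.042,0,0.004,0,-0.001,0.02,1],[-0.042,0,0.004,0,-0.001,0.02,1]]'
python3 pol.py
python3 - <<'E'
from h import *
im=bot.camera("scene");cv2.imwrite("pics/sc3.png",cv2.resize(im[160:320,180:380,::-1],None,fx=3.5,fy=3.5,interpolation=cv2.INTER_CUBIC))
im=bot.camera("top");cv2.imwrite("pics/top3.png",cv2.resize(im[120:340,260:500,::-1],None,fx=2.7,fy=2.7,interpolation=cv2.INTER_CUBIC))
E
```

```text
time: 6.15
ee_pos: [0.4367, -0.1795, 0.0807]
tcp_rot: [-179.6, 0.3, -57.7]
wrist_force: [1.0, -0.0, -0.6]
opening: -0.0004
t 6.15 r 0.1448 phi -145.5 z 0.0807 yaw-phi-90 -2.2 rpy [-179.6    0.3  -57.7] q [-23.  -6. -17.  79.   1. 125.] F [ 1.  -0.  -0.6]
```

View pics/sc3.png

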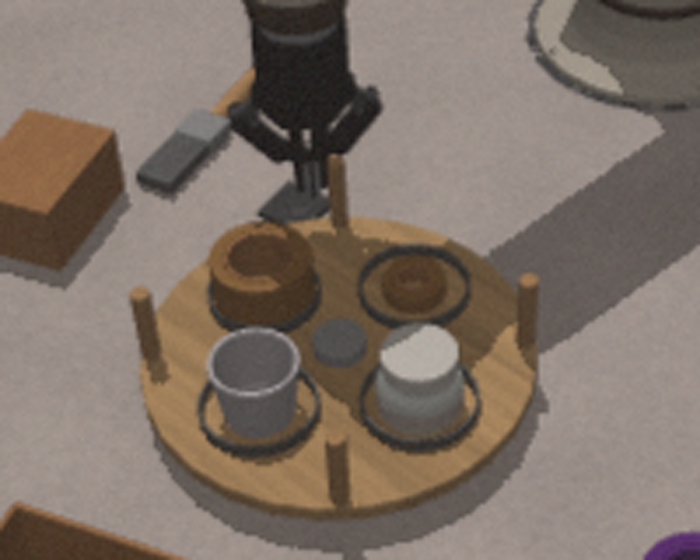

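View pics/top3.png

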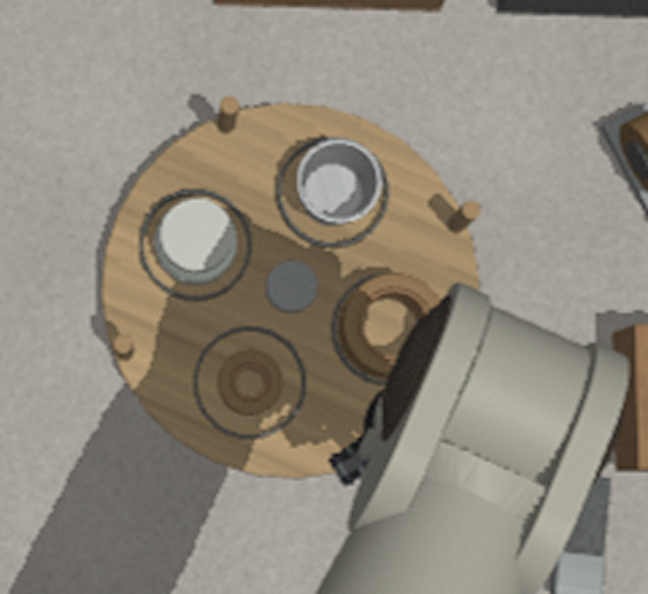

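```bash
cat > ang.py <<'E'
from h import *
import sys
def ang(ps,z=.11):
    for p in ps:
        P=ray("top",p,z)[:2]-[.556,-.0975]; print(p,np.hypot(*P).round(4),np.degrees(np.arctan2(P[1],P[0])).round(1))
E
python3 - <<'E'
from ang import *
ang([(345.2,158),(433.7,198),(305,246.7)])
E
```

```text
(345.2, 158) 0.1514 21.7
(433.7, 198) 0.1498 -67.2
(305, 246.7) 0.1483 112.2
```

```bash
python3 -m pendant '[[-0.042,0.008,0.02,0,0,0.018,1],[-0.03,0.006,0.01,0,0,0.016,1],[-0.03,0.002,0.006,0,0,0.016,1],[-0.03,0.002,0.004,0,0,0.016,1],[-0.03,0.002,0.004,0,0,0.016,1],[-0.02,0.002,0.004,0,0,0.012,1],[-0.02,0,0.002,0,0,0.01,1],[-0.015,0,0,0,0,0.006,1],[0,0,0,0,0,0,1]]'
python3 pol.py
python3 - <<'E'
from h import *
im=bot.camera("top");cv2.imwrite("pics/top4.png",cv2.resize(im[120:340,260:500,::-1],None,fx=2.7,fy=2.7,interpolation=cv2.INTER_CUBIC))
E
```

```text
time: 7.15
ee_pos: [0.4171, -0.1361, 0.078]
tcp_rot: [-179.0, -0.2, -76.7]
wrist_force: [0.2, -0.2, 0.5]
opening: -0.0004
t 7.15 r 0.1441 phi -164.5 z 0.078 yaw-phi-90 -2.2 rpy [-179.    -0.2  -76.7] q [-18. -12. -23.  78.   0. 148.] F [ 0.2 -0.2  0.5]
```

View pics/top4.png

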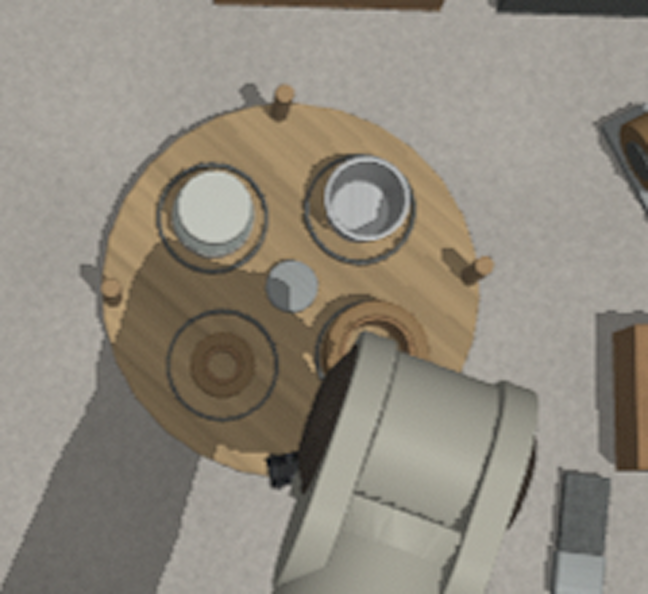

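```bash
python3 - <<'E'
from ang import *
ang([(365.2,154),(439.8,218.3),(300.7,227.2)])
E
```

```text
(365.2, 154) 0.1515 4.7
(439.8, 218.3) 0.1523 -84.7
(300.7, 227.2) 0.1486 95.5
```

```bash
python3 -m pendant '[[-0.02,0.008,0.005,0,0,0.008,1],[-0.025,0.008,0.005,0,0,0.014,1],[-0.025,0.004,0.005,0,0,0.014,1],[-0.025,0.002,0.003,0,0,0.012,1],[-0.02,0.002,0.002,0,0,0.008,1],[-0.01,0,0,0,0,0.004,1],[0,0,0,0,0,0,1]]'
python3 pol.py
python3 - <<'E'
from h import *
im=bot.camera("top");cv2.imwrite("pics/top5.png",cv2.resize(im[120:340,260:500,::-1],None,fx=2.7,fy=2.7,interpolation=cv2.INTER_CUBIC))
E
```

```text
time: 7.9
ee_pos: [0.4101, -0.1084, 0.0759]
tcp_rot: [-178.6, -0.3, -87.4]
wrist_force: [-0.5, -0.6, -0.5]
opening: -0.0
t 7.9 r 0.1463 phi -175.7 z 0.0759 yaw-phi-90 -1.6 rpy [-178.6   -0.3  -87.4] q [-15. -14. -25.  78.   0. 162.] F [-0.5 -0.6 -0.5]
```

View pics/top5.png

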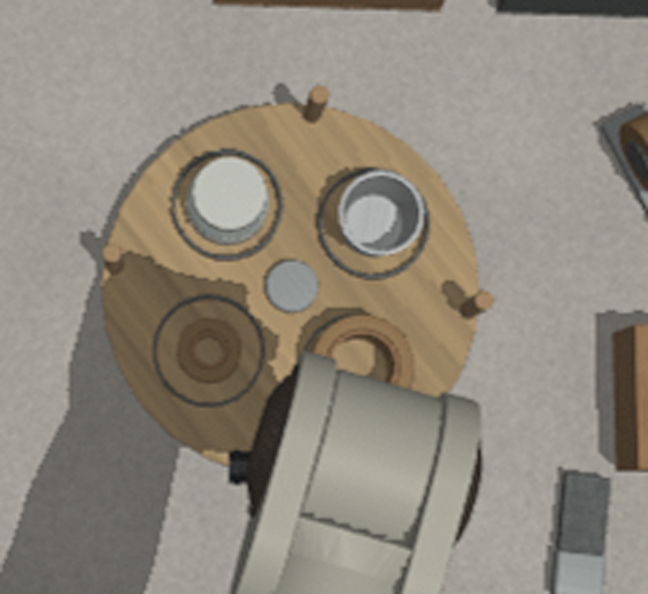

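```bash
python3 - <<'E'
from ang import *
ang([(377.8,154.4),(439.6,230.7),(301.5,215.2)])
E
```

```text
(377.8, 154.4) 0.1517 -5.7
(439.6, 230.7) 0.152 -94.9
(301.5, 215.2) 0.1475 85.4
```

```bash
python3 -m pendant '[[-0.014,0.004,0,0,0,0.006,1],[-0.012,0.003,0,0,0,0.006,1],[-0.006,0,0,0,0,0.003,1],[0,0,0,0,0,0,1]]'
python3 pol.py
python3 -m pendant '[[0.06,0,0,0,0,0,1],[0.06,0.06,-0.02,0,0,0,1],[0,0.1,-0.1,0,0,0,1],[0,0.15,-0.15,0,0,0,1],[0,0.15,-0.15,0,0,0,1],[0,0.1,-0.15,0,0,0,1],[0,0,-0.1,0,0,0,1]]'
python3 - <<'E'
from h import *
im=bot.camera("top");cv2.imwrite("pics/top6.png",cv2.resize(im[140:330,285:465,::-1],None,fx=3.15,fy=3.15,interpolation=cv2.INTER_CUBIC));cv2.imwrite("pics/top6f.png",im[:,:,::-1])
E
```

```text
time: 8.35
ee_pos: [0.4084, -0.1007, 0.076]
tcp_rot: [-178.5, -0.2, -90.2]
wrist_force: [0.2, -0.4, 0.0]
opening: -0.0003
t 8.35 r 0.1476 phi -178.8 z 0.076 yaw-phi-90 -1.4 rpy [-178.5   -0.2  -90.2] q [-14. -15. -25.  78.   0. 166.] F [ 0.2 -0.4  0. ]
time: 9.05
ee_pos: [0.2614, -0.1284, 0.2377]
tcp_rot: [-178.9, 0.0, -90.0]
wrist_force: [1.1, -0.8, 0.4]
opening: -0.0001
```

View pics/top6.png

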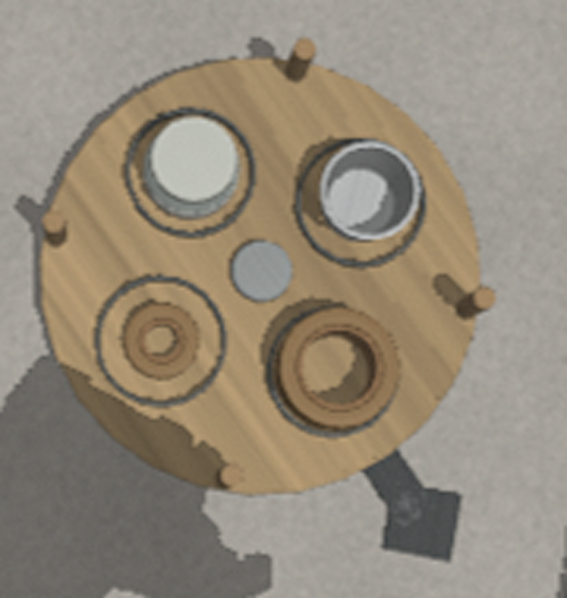

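```bash
python3 - <<'E'
from ang import *
c=lambda l:[(285+(x+.0)/3.15,140+(y+.0)/3.15) for x,y in l]
print("pegs");ang(c([(303,44),(485,297),(231,473),(54,220)]))
print("rings");ang(c([(189,172),(360,203),(160,341)]),.05)
print("tape");ang(c([(339,366)]),.086)
print("small");ang(c([(161,341)]),.056);ang(c([(262,270)]),.05)
print("ptr");ang(c([(451,560),(384,547),(461,494),(361,471),(400,449)]),.006)
print(c([(339,366)]))
E
```

```text
pegs
(381.1904761904762, 153.96825396825398) 0.1537 -8.4
(438.968253968254, 234.28571428571428) 0.1516 -97.9
(358.3333333333333, 290.1587301587301) 0.1472 171.9
(302.14285714285717, 209.84126984126985) 0.148 80.8
rings
(345.0, 194.6031746031746) 0.0879 36.3
(399.2857142857143, 204.44444444444446) 0.0882 -54.0
(335.7936507936508, 248.25396825396825) 0.0868 126.7
tape
(392.6190476190476, 256.1904761904762) 0.0876 -142.0
small
(336.1111111111111, 248.25396825396825) 0.0867 127.2
(368.1746031746032, 225.71428571428572) 0.0024 -56.5
ptr
(428.1746031746032, 317.77777777777777) 0.2494 -143.8
(406.9047619047619, 313.6507936507936) 0.2169 -153.0
(431.3492063492064, 296.82539682539687) 0.2173 -134.9
(399.6031746031746, 289.5238095238095) 0.1605 -149.8
(411.984126984127, 282.53968253968253) 0.1635 -138.2
[(392.6190476190476, 256.1904761904762)]
```

```bash
python3 - <<'E'
from h import *
im=bot.camera("scene")[:,:,::-1].copy()
s=4;x0,y0=205,190
def dr(im,cam,C,s,x0,y0):
    o=cv2.resize(im[y0:y0+140,x0:x0+160],None,fx=s,fy=s,interpolation=cv2.INTER_CUBIC)
    q=lambda P:tuple(int(round((a-b+.5)*s)) for a,b in zip(proj(cam,P),(x0,y0)))
    t=np.radians(-143.9);u=np.array([np.cos(t),np.sin(t)])
    for rad,z,r0,col in [(.042,.086,.088,(0,255,0)),(.047,.05,.088,(255,0,0))]:
        c=C+r0*u
        pts=[q((c[0]+rad*np.cos(a),c[1]+rad*np.sin(a),z)) for a in np.linspace(0,6.29,60)]
        cv2.polylines(o,[np.array(pts)],True,col,1)
    cv2.line(o,q((*(C+.165*u),.006)),q((*(C+.25*u),.006)),(0,0,255),1)
    return o
C=np.array([.5565,-.0985])
cv2.imwrite("pics/s7.png",dr(im,"scene",C,4,205,190))
t=bot.camera("top")[:,:,::-1].copy()
cv2.imwrite("pics/t7.png",dr(t,"top",C,4,330,200))
E
```

```text
(no output)
```

View pics/s7.png

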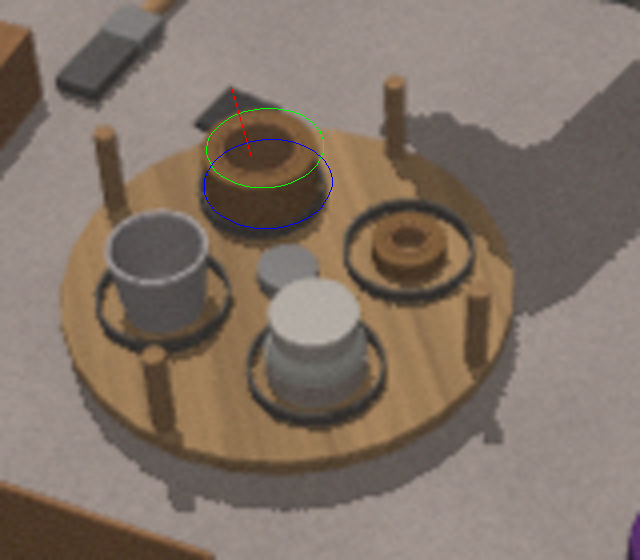

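View pics/t7.png

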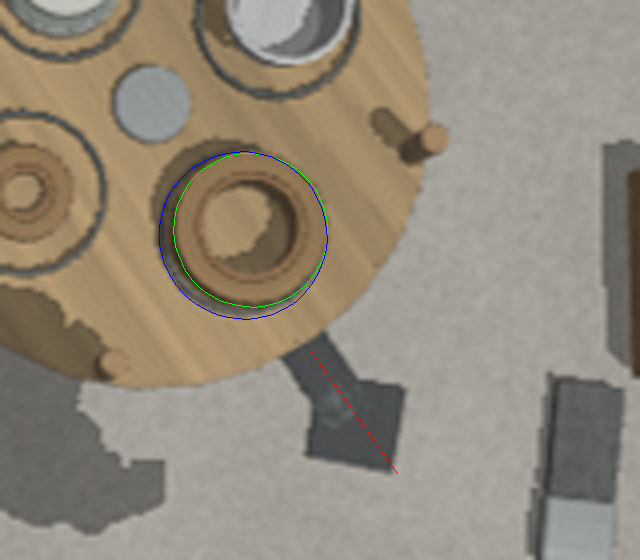

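```bash
python3 -m pendant '[[0,0,0,0,0,0,1],[0,0,0,0,0,0,1],[0,0,0,0,0,0,1],[0,0,0,0,0,0,1],[0,0,0,0,0,0,1]]'
python3 - <<'E'
from h import *
a=cv2.imread("pics/top6f.png").astype(int);b=bot.camera("top")[:,:,::-1].astype(int)
print("disc change",np.abs(a-b)[150:300,295:440].max(), (np.abs(a-b)[150:300,295:440].max(2)>40).sum())
f=cv2.imread("pics/top0.png").astype(int)
m=(np.abs(f-b).max(2)>60).astype(np.uint8);ys,xs=np.nonzero(m[:, :]);cv2.imwrite("pics/diff.png",m*255)
cv2.imwrite("pics/top8.png",b)
bot.get_obs()
E
```

```text
time: 9.7
ee_pos: [0.2636, -0.1281, 0.232]
tcp_rot: [-179.3, 0.2, -89.9]
wrist_force: [0.1, -0.4, -1.2]
opening: 0.0
disc change 71 68[ WARN:0@1.684] global loadsave.cpp:1063 imwrite_ Unsupported depth image for selected encoder is fallbacked to CV_8U.
```

View pics/top8.png

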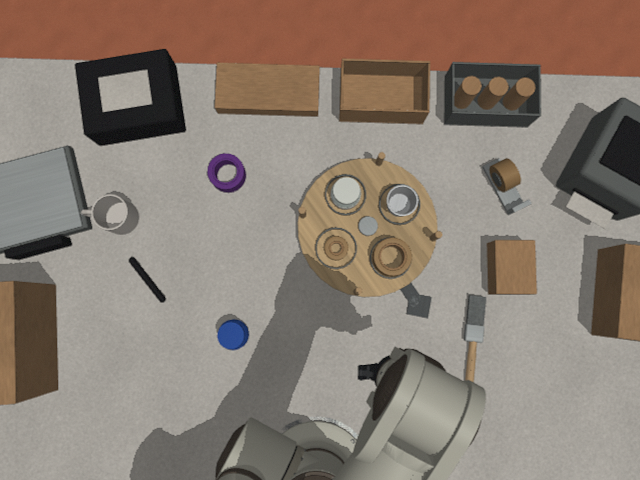

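The top view shows the big roll at (391,256), in line with the pointer at (419,303). The bystanders are at their starting pixels, and the hand is clear of the carousel. The 68 changed pixels on the disc fit the shadow edge moving.

```bash
python3 -c "
from workcell import bot
bot.job_done()"
```

```text
the job is handed in; nothing more can be done
```

The big roll of packing tape is now at the front, in line with the steel pointer. I handed the job in at about 9.8 s of robot time. I turned the carousel about 119° clockwise by pushing one rim peg with the shut fingers, then backed off and lifted clear.

- **Alignment:** the pointer lies at about -143.9° and the tape's ring at about -143.6°.
- **Disagreement:** the roll itself first measured -142.0°. With the axis position refined from the pegs it came to about -143.6°. An overlay of where it should be agreed within about a pixel in the top view. In the scene view the overlay sat a few pixels off, which I put down to that camera's calibration.
- **At rest:** two top views 0.6 s apart differed in only 68 pixels on the disc. I put those down to the arm's shadow edge moving, but I did not check each one.
- **Surroundings:** the things on the carousel are still standing in their rings, and the bystanders are where they started. I checked this by eye against the first picture.
- **Forces:** the wrist force readings I took during the pushes stayed under 4 N.

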